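Brake the tube mixer rotor under its guide and load a sample

ROBOT

A 7-joint arm with a two-finger parallel gripper is mounted at the origin on a cart in front of the work surface, level with it; the furniture and walls round the work are solid. World frame = base frame: x ahead of the robot, y to its left, z up, the work surface at z = 0. Lengths are in m, angles in rad, forces in N, time in s.
With the tool pointing down it reaches from about 0.425 to 0.95 m from the base axis. Payload 4.7 kg.
Tool frame: the origin (TCP) lies on the centre line of the jaws, within the pads' length; the fingertips stand robot.nose_length ahead of it and the grasp point (between the pads) lies 8 mm behind it (robot.nose_length is the distance from the TCP to the fingertips, in m); z points along the fingers, y is the line along which they close (so a half turn about z gives the same grasp; the last joint's range is limited). The gripper opens to 85 mm and grips with 20 to 120 N. Pads are 22 mm wide; open, the fingers measure 114 mm over their backs; the gripper's body (76 mm by 85 mm) begins 54 mm behind the grasp point. The pads swing forward as they close: fully open they stand 13 mm farther back than shut.
Start: joints at [1.194, 0.469, -0.049, 1.532, 0.024, 1.141, -0.082], TCP at [0.23, -0.635, 0.242] pointing down, gripper open.
Joint ranges: [-2.59, 2.59], [-0.33, 1.99], [-1.39, 1.29], [0.1, 2.45], [-1.04, 4.18], [0.21, 1.99], [-2.66, 2.66]. Speed limits (rad/s): [2.57, 2.57, 3.14, 3.14, 3.14, 3.14, 3.14].

INTERFACE

Orientations are given as [roll, pitch, yaw] about the fixed x, y, z axes, in that order (R = Rz(yaw) Ry(pitch) Rx(roll)).
In Python, from plant import robot gives the robot as it stands. Calls block until the motion is done:
- robot.goto(position, orientation): joint-space move of the TCP to a pose.
- robot.move_straight(position, vel=0.15, attitude=None, contact_N=None): straight line of the TCP; attitude=None keeps the orientation; vel is the mean speed in m/s. With contact_N (N) it stops when the force on the tool has changed by that much, and returns True; else False.
- robot.move_joints(angles): joint-space move.
- robot.grip(opening, strength=None): opening from 0.0 (shut) to 1.0 (fully open); strength is the grip in N (None keeps the last); returns when the fingers have stopped.
- robot.sleep(seconds).
- robot.inverse_kinematics(position, orientation): joint angles nearest the present ones, or None.
- robot.sense(): the state.
- robot.grab_frame(name): name is "side" or "top"; returns a dict with "image" (480x640x3 uint8, red, green, blue), "range_z" (480x640 float32, m along the optical axis (not along the pixel's ray), 0 where there is no reading), "fx", "fy", "cx", "cy" (pixels), "dist_coeffs" ([k1, k2, p1, p2, k3] as OpenCV has them; the pictures are not rectified), "R" (3x3) and "t" (3): a world point X has camera coordinates R X + t. Camera axes: x right, y down, z forward; pixel columns grow to the right and rows downward; lengths in m; the calibration is good to about 2 mm. A picture is of the moment at which its call begins.
A pose or a line that the arm cannot do raises robot.IKError and nothing moves.
- robot.close_job(): hands the job in; it is judged then, once.
The state is a dict: "t": time; "joint_pos": joint angles; "joint_velocities": joint speeds; "effort": joint torques, N m; "tcp_pos": TCP position; "tcp_rot": TCP orientation; "wrist_force": force on the tool from outside, world axes, zero at the start; "torque": the same for the moment, N m; "opening": opening from 0.0 (shut) to 1.0 (fully open); "gripper_force": force on a finger pad.
Only numpy, scipy, OpenCV 4.12 (cv2) and the standard library are available. Lean on these libraries where they do the work, as an engineer would, in place of code of your own. Each camera call takes 0.05 s, during which the arm holds its last target. There are 200 camera calls.

TASK

Flick the rotor of the bench mixer by its black peg so that it spins freely on its own, at a good quarter of a turn per second or more, then slow it with a light fingertip touch so that it comes to rest with its open well right under the slot of the blue guide, and take your hand off. Then take the yellow-capped tube from the white stand and lower it gently through the slot, fully down into the well, and let go; leave the red-capped tube in the stand.

Things in the scene. Friction and masses are not known exactly. Their poses are not given: they have to be found in the camera images.
- mixer: Small bench mixer, fixed: round white base 220 mm across, 23 mm high, origin on the rotor's axis at worktop level, z up. At its own -y side stands a blue loading guide: upright 116 to 126 mm from the axis, carrying a plate 7 mm thick and 60 mm wide that reaches in over the rotor to 56 mm from the axis. Does not turn with the rotor
- slot (a point): Point of the guide's slot under which the well must stop: 68 mm from the axis, at the height of the plate's upper face, 102 mm. The slot is 20.4 mm wide, runs radially, open toward the axis, closed 80 mm from the axis
- rotor (a joint): Turn of the rotor in rad, counter-clockwise from above positive, unlimited; 0 or any whole turn = well exactly under the slot. Runs on for many seconds (about 0.024 kg m2), stays where stopped. A fingertip on the rim with 2 N slows it by about 5 rad/s per s, and can also drag it round. Springy spindle: yields 1 mm per 3 N pressed down, 5 mm at most; resting height varies by 1 mm
- hub (a point): Point on the rotor's axis at the height of its rim. The rotor is a white drum 200 mm across, 58 mm high; its outer 20 mm (80 to 100 mm from the axis) is a plain steel rim, 88 mm above the worktop and 3 mm above the rest of the top: the place for the braking finger. A nut in the middle stands 13 mm above the rim
- well (a point): Middle of the mouth of the rotor's one open well, 68 mm from the axis, 3 mm below the rim's height: round, 16.5 mm across, 42 mm deep; a red mark on the rim points to it. The other five wells are closed with flat grey plugs
- peg_top (a point): Middle of the top of the rotor's black finger peg, 12 mm thick, 36 mm tall from the rotor's top (about 19 mm higher than the guide), 42 mm from the axis, straight across the axis from the well; it turns with the rotor, and passes inside the guide
- yellow_tube: Sample tube with yellow cap, the one to load: 13 mm thick with a rounded end, 81 mm long over all, cap 17 mm thick over the top 21 mm. Origin at the middle of its lower end, z along it to the cap. Fully seated in the well its lower end is 43 mm above the worktop and its cap stands 22 mm above the guide
- red_tube: Same tube with red cap; stays in the stand. Origin at the middle of its lower end
- stand: White block 130 x 44 x 40 mm, fixed to the worktop, with three holes 32 mm deep in a row along its own x, 42 mm apart, the yellow- and the red-capped tube standing in the outer two in either order, the middle one empty. Origin under its centre

How it is judged:
By the outcome, as a careful person would: the job done as asked, in the order asked, and still so for the second after the job is handed in, with the robot touching nothing.
It also fails if it takes over 72 s, if anything falls off the work surface, if the arm or the gripper's body presses on something with over 40 N, if the wrist force passes 120 N, or if a joint passes its speed limit or range.

## Working session

There is one attempt and no reset: what is moved stays moved. The work goes in short steps, each a Python script; the robot and the scene stay as the last script left them, time stands still between calls to the robot, and variables do not carry over. Pictures are saved under pics/ and viewed, at most 10 in all, crops included, and the job is handed in when it is done.

```bash
ls; mkdir -p pics; python3 - <<'E'
from plant import robot
import cv2,numpy as np,pickle
s=robot.sense();print(s['t'],s['tcp_pos'],s['tcp_rot'],robot.nose_length)
for n in("side","top"):
    f=robot.grab_frame(n);pickle.dump(f,open(n+'.pkl','wb'))
    cv2.imwrite(f'pics/{n}0.png',f['image'][:,:,::-1])
    print(n,f['fx'],f['cx'],f['cy'],f['dist_coeffs'],-f['R'].T@f['t'],f['R'].tolist())
E
```

```text
pics
0.0 [ 0.22989717 -0.63402864  0.24123505] [-3.13958983e+00  3.84896909e-05  3.47840061e-01] 0.011
side 559.4843971390175 315.10940163650974 238.50023495761954 [-0.04051894  0.          0.          0.          0.        ] [0.05869398 0.63164754 0.68673447] [[-0.8320093796375115, -0.554466076804488, -0.018104194769246636], [-0.3275987426998952, 0.5173944022068616, -0.7905580916962728], [0.4477046526189461, -0.6518208359956316, -0.6121193852389457]]
top 459.53873513037456 318.3563917275622 236.52219556504173 [-0.11572874  0.          0.          0.          0.        ] [ 0.42593488 -0.00477836  0.95762094] [[0.0005177678615299481, -0.9996907677767699, -0.024861631851791143], [-0.9952061303121854, 0.001916297228358742, -0.09778080585666105], [0.09779821115688683, 0.0247930761872143, -0.9948973883108186]]
```

View pics/top0.png

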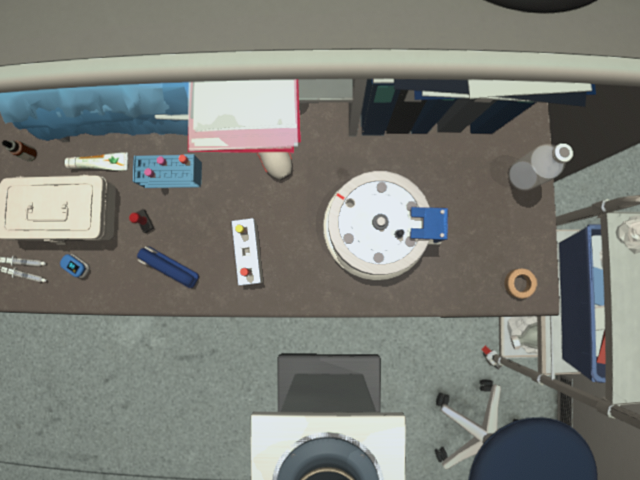

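View pics/side0.png

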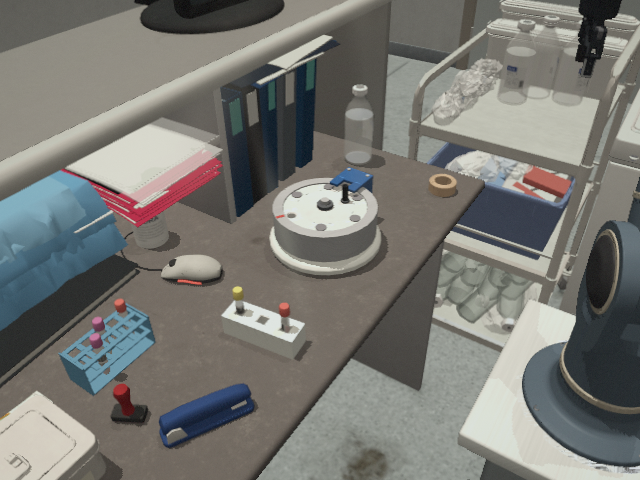

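```bash
python3 - <<'E'
import cv2,pickle,numpy as np
f=pickle.load(open('top.pkl','rb'));im=f['image'][:,:,::-1]
a=cv2.resize(im[160:285,315:460],None,fx=5,fy=4.8,interpolation=cv2.INTER_CUBIC)
a=cv2.resize(im[160:285,315:460],None,fx=4.8,fy=4.8,interpolation=cv2.INTER_CUBIC)
b=cv2.resize(im[210:295,220:275],None,fx=6,fy=6,interpolation=cv2.INTER_CUBIC)
cv2.imwrite('pics/a.png',a);cv2.imwrite('pics/b.png',b)
E
cat > h.py <<'E'
import cv2,numpy as np
def ray(f,uv,z):
    "world points at height z seen at pixels uv"
    K=np.array([[f['fx'],0,f['cx']],[0,f['fy'],f['cy']],[0,0,1]])
    n=cv2.undistortPoints(np.float64(uv).reshape(-1,1,2),K,np.float64(f['dist_coeffs'])).reshape(-1,2)
    d=np.c_[n,np.ones(len(n))]@f['R'];c=-f['R'].T@f['t']
    return c+d*((z-c[2])/d[:,2])[:,None]
def proj(f,X):
    K=np.array([[f['fx'],0,f['cx']],[0,f['fy'],f['cy']],[0,0,1]])
    return cv2.projectPoints(np.float64(X).reshape(-1,1,3),cv2.Rodrigues(f['R'])[0],f['t'],K,np.float64(f['dist_coeffs']))[0].reshape(-1,2)
E
```

```text
(no output)
```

View pics/a.png

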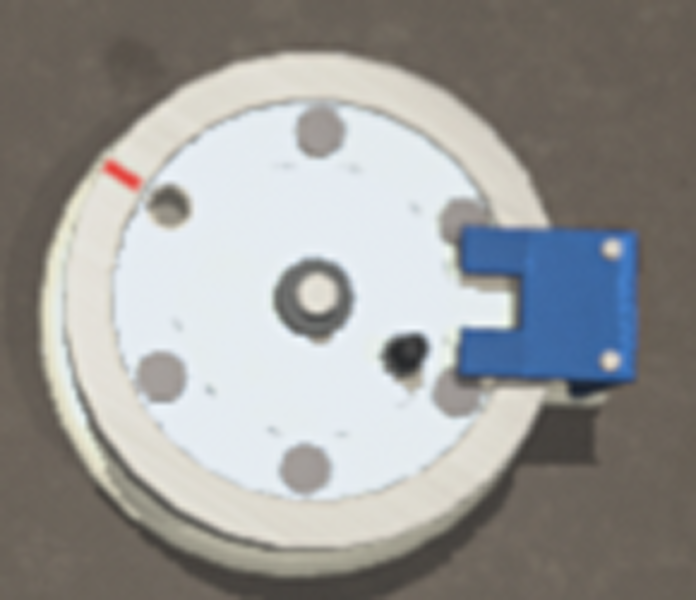

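View pics/b.png

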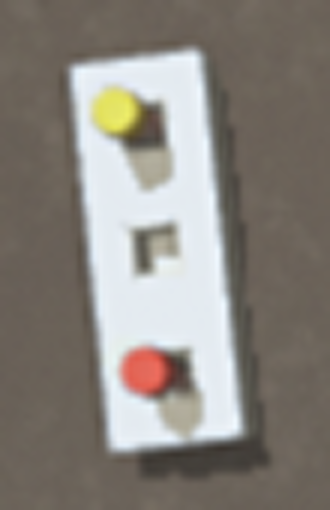

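```bash
cat > loc.py <<'E'
import pickle,numpy as np,cv2
from h import *
f=pickle.load(open('top.pkl','rb'));g=pickle.load(open('side.pkl','rb'))
A=lambda p:(np.float64(p)+.5)/4.8-.5+[315,160]
B=lambda p:(np.float64(p)+.5)/6-.5+[220,210]
def circ(P):
    P=P[:,:2];M=np.c_[2*P,np.ones(len(P))];s=np.linalg.lstsq(M,(P**2).sum(1),rcond=None)[0]
    return s[:2],np.sqrt(s[2]+s[:2]@s[:2])
print('rim',circ(ray(f,A([(313,52),(65,300),(310,549),(130,150),(500,140),(480,485)]),.088)))
print('inner',circ(ray(f,A([(313,99),(113,300),(308,501),(160,170),(180,450)]),.0865)))
print('nut',ray(f,A([(318,293)]),.101))
print('slot corners',ray(f,A([(460,273),(522,273),(522,330),(460,330)]),.102))
print('plate corners',ray(f,A([(460,228),(637,230),(637,380),(458,378)]),.102))
print('well',ray(f,A([(169,205)]),.085),'mark',ray(f,A([(106,167),(139,185)]),.088))
print('peg',ray(f,A([(408,350)]),.121))
print('caps',ray(f,B([(116,111),(147,371)]),.089))
print('stand',ray(f,B([(70,65),(201,50),(243,435),(110,452)]),.04), 'mid',ray(f,B([(155,250)]),.04))
# point cloud checks
for n,q in(('top',f),('side',g)):
    v,u=np.mgrid[:480,:640];z=q['range_z'].ravel();K=np.array([[q['fx'],0,q['cx']],[0,q['fy'],q['cy']],[0,0,1]])
    nn=cv2.undistortPoints(np.stack([u.ravel(),v.ravel()],1).astype(float).reshape(-1,1,2),K,np.float64(q['dist_coeffs'])).reshape(-1,2)
    P=(np.c_[nn,np.ones(len(nn))]*z[:,None]-q['t'])@q['R'];c=q['image'].reshape(-1,3).astype(int)
    R,G,Bb=c.T
    near=(z>0)&(abs(P[:,0]-.45)<.2)&(abs(P[:,1])<.3)
    for nm,m in(('yellow',(R>170)&(G>150)&(Bb<90)),('red',(R>180)&(G<110)&(Bb<100)),('blue',(Bb>110)&(R<80))):
        m=m&near&(P[:,2]>.03)
        if m.sum():print(n,nm,m.sum(),P[m].mean(0),np.percentile(P[m],[2,98],axis=0).round(4).tolist())
E
python3 loc.py
```

```text
rim (array([ 0.53919982, -0.10180286]), np.float64(0.09845849827465257))
inner (array([ 0.53957411, -0.10150563]), np.float64(0.08077563438280182))
nut [[ 0.53987302 -0.10081929  0.101     ]]
slot corners [[ 0.54755816 -0.15654231  0.102     ]
 [ 0.54753869 -0.18096844  0.102     ]
 [ 0.52505646 -0.18044004  0.102     ]
 [ 0.52509221 -0.15608121  0.102     ]]
plate corners [[ 0.56538776 -0.1569276   0.102     ]
 [ 0.56460238 -0.22702009  0.102     ]
 [ 0.50534045 -0.22530361  0.102     ]
 [ 0.50626958 -0.15493299  0.102     ]]
well [[ 0.57765435 -0.04346613  0.085     ]] mark [[ 0.5926099  -0.01826611  0.088     ]
 [ 0.58526321 -0.03141443  0.088     ]]
peg [[ 0.51524621 -0.13266101  0.121     ]]
caps [[0.52788081 0.16932098 0.089     ]
 [0.44495715 0.15802976 0.089     ]]
stand [[0.54937032 0.19520617 0.04      ]
 [0.55429583 0.15048953 0.04      ]
 [0.42480209 0.13462118 0.04      ]
 [0.41895546 0.17935957 0.04      ]] mid [[0.48660234 0.16508308 0.04      ]]
top yellow 6 [0.52547844 0.16527213 0.08880962] [[0.5221, 0.1633, 0.0871], [0.5297, 0.1688, 0.0906]]
top red 72 [0.53901221 0.10072493 0.13684988] [[0.4401, -0.0284, 0.0868], [0.6428, 0.164, 0.2302]]
top blue 912 [ 0.53608458 -0.18973354  0.10208547] [[0.5069, -0.224, 0.0991], [0.5637, -0.1579, 0.1055]]
side yellow 1 [0.52863754 0.17509186 0.08723264] [[0.5286, 0.1751, 0.0872], [0.5286, 0.1751, 0.0872]]
side red 599 [0.6428922  0.13918185 0.21838972] [[0.5906, 0.0596, 0.09], [0.6498, 0.227, 0.2305]]
side blue 533 [ 0.52077108 -0.09438471  0.09055585] [[0.4278, -0.2223, 0.0415], [0.6324, 0.2986, 0.1044]]
```

```bash
python3 - <<'E'
import cv2,pickle
f=pickle.load(open('side.pkl','rb'));im=f['image'][:,:,::-1]
cv2.imwrite('pics/c.png',cv2.resize(im[160:275,262:390],None,fx=5,fy=5,interpolation=cv2.INTER_CUBIC))
cv2.imwrite('pics/d.png',cv2.resize(im[280:360,215:310],None,fx=5,fy=5,interpolation=cv2.INTER_CUBIC))
E
```

```text
(no output)
```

View pics/c.png

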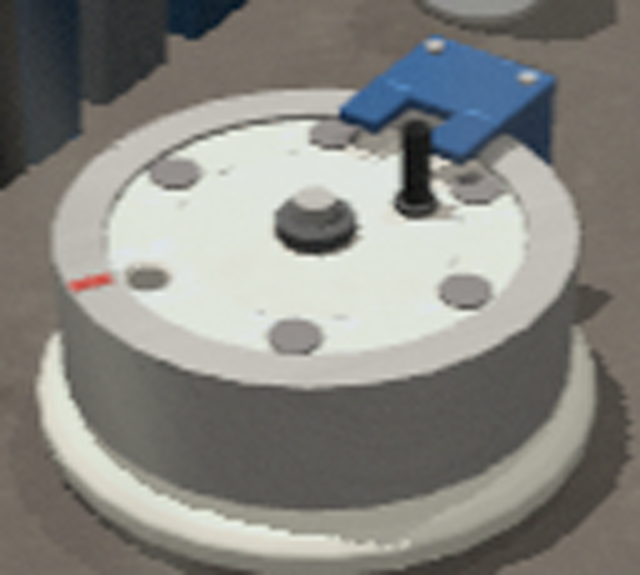

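View pics/d.png

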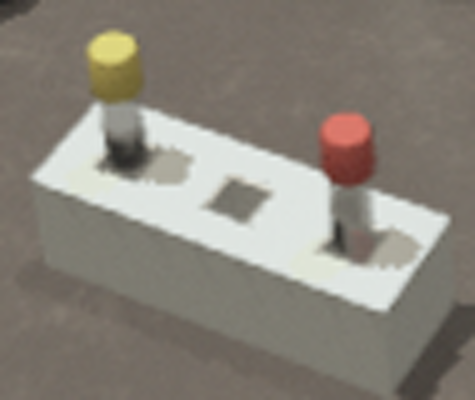

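```bash
cat > fit.py <<'E'
import pickle,numpy as np
from scipy.optimize import least_squares
from h import *
f=pickle.load(open('top.pkl','rb'));g=pickle.load(open('side.pkl','rb'))
A=lambda p:(np.float64(p)+.5)/4.8-.5+[315,160]
B=lambda p:(np.float64(p)+.5)/6-.5+[220,210]
C=lambda p:(np.float64(p)+.5)/5-.5+[262,160]
D=lambda p:(np.float64(p)+.5)/5-.5+[215,280]
rot=lambda a:np.array([[np.cos(a),-np.sin(a)],[np.sin(a),np.cos(a)]])
plate=[(.03,-.056),(.03,-.126),(-.03,-.126),(-.03,-.056)]
slotc=[(.0102,-.056),(.0102,-.080),(-.0102,-.080),(-.0102,-.056)]
# rotor frame points (theta=0 frame): 6 wells ccw from the open one, then peg
w=[(rot(k*np.pi/3)@[0,-.068]) for k in range(6)]
def model(p,fr):
    R=rot(p[2]);Rr=rot(p[2]+p[3]);c=p[:2]
    o=lambda L,z,M:np.c_[np.array(L)@M.T+c,np.full(len(L),z)]
    pts=[o(plate,.102,R),o(w,.085,Rr),o([(0,.042)],.121,Rr),o([(0,-.080),(0,-.1)],.088,Rr),o([(0,0)],.101,R)]
    if fr=='top':pts.insert(1,o(slotc,.102,R))
    return np.vstack(pts)
# wells ccw from above; top pic: x-left=+y, up=+x -> ccw is ccw in image too
top=A([(460,228),(637,230),(637,380),(458,378),(460,273),(522,273),(522,330),(460,330),
 (169,205),(162,377),(305,468),(np.nan,0),(np.nan,0),(320,132),(408,350),(139,185),(106,167),(318,293)])
side=C([(342,114),(433,37),(555,78),(461,152),
 (147,277),(296,336),(465,291),(np.nan,0),(np.nan,0),(176,172),(416,124),(112,279),(72,287),(314,197)])
def res(p,which):
    r=[]
    for fr,cam,obs in(('top',f,top),('side',g,side)):
        if fr in which:
            d=(proj(cam,model(p,fr))-obs);r.append(d[~np.isnan(obs[:,0])].ravel())
    return np.concatenate(r)
for wh in(['top'],['side'],['top','side']):
    s=least_squares(res,[.5395,-.1015,-.02,2.57],args=(wh,),loss='soft_l1')
    print(wh,s.x,'rms px',np.sqrt(np.mean(s.fun**2)),'max',abs(s.fun).max())
print('rim side',end=' ');P=ray(g,C([(52,240),(581,240),(310,88),(320,386)]),.088);print(P.mean(0),(P[:2].mean(0)))
st=lambda p:np.c_[np.array([(-.065,.022),(.065,.022),(.065,-.022),(-.065,-.022)])@rot(p[2]).T+p[:2],np.full(4,.04)]
tu=lambda p:np.c_[np.array([(.042,0),(-.042,0)])@rot(p[2]).T+p[:2],np.full(2,.089)]
so={'top':(f,B([(110,452),(70,65),(201,50),(243,435)]),B([(116,111),(147,371)])),'side':(g,D([(388,310),(32,180),(105,100),(449,217)]),D([(112,46),(347,129)]))}
def rs(p,wh):
    return np.concatenate([np.r_[proj(so[k][0],st(p))-so[k][1],proj(so[k][0],tu(p))-so[k][2]].ravel() for k in wh])
for wh in(['top'],['side'],['top','side']):
    s=least_squares(rs,[.487,.165,.12],args=(wh,),loss='soft_l1');print('stand',wh,s.x,np.sqrt(np.mean(s.fun**2)),'yellow',tu(s.x)[0])
for k,(cam,_,c) in so.items():print(k,ray(cam,c,.089))
E
python3 fit.py
```

```text
['top'] [ 0.53911037 -0.10028003 -0.03700421  2.59297061] rms px 0.5513582104061081 max 1.4208475312458972
['side'] [ 0.53952177 -0.10254016 -0.04725788  2.61262201] rms px 0.6879637589719892 max 1.6530496650406974
['top', 'side'] [ 0.53894349 -0.10076865 -0.03937671  2.59756301] rms px 0.697582902895867 max 1.8311309152675221
rim side [ 0.53668953 -0.09852085  0.088     ] [ 0.53396316 -0.09469897  0.088     ]
stand ['top'] [0.48668538 0.16447814 0.12341613] 0.32689223390942185 yellow [0.52836592 0.16964847 0.089     ]
stand ['side'] [0.48578968 0.16338006 0.13221549] 0.38741456446665123 yellow [0.52742312 0.16891695 0.089     ]
stand ['top', 'side'] [0.48613505 0.16377957 0.12864987] 0.4613284991481997 yellow [0.52778797 0.16916797 0.089     ]
top [[0.52788081 0.16932098 0.089     ]
 [0.44495715 0.15802976 0.089     ]]
side [[0.5280234 0.1682438 0.089    ]
 [0.4439091 0.1581261 0.089    ]]
```

```bash
python3 - <<'E'
from plant import robot
import numpy as np
P=np.pi
for nm,p,ys in(('start',(.55,-.165,.118),None),('rimR',(.4495,-.10,.103),None),('rim+y',(.54,-.012,.103),None),('rim+x',(.629,-.10,.103),None),('yel',(.528,.169,.082),None),('slot',(.538,-.169,.16),None)):
    o=[]
    for y in range(-180,180,30):
        q=robot.inverse_kinematics(list(p),[P,0,np.radians(y)])
        if q is not None:o.append((y,round(float(np.abs(np.array(q)-robot.sense()['joint_pos']).max()),2)))
    print(nm,o)
E
```

```text
start [(-180, 1.47), (-150, 1.7), (-120, 2.23), (-90, 2.12), (-60, 2.32), (-30, 1.85), (0, 1.4), (30, 0.94), (60, 0.64), (90, 0.57), (120, 0.58), (150, 0.98)]
rimR [(-180, 1.35), (-150, 1.61), (-120, 2.13), (-90, 2.2), (-60, 2.46), (-30, 2.0), (0, 1.52), (30, 1.04), (60, 0.67), (90, 0.6), (120, 0.6), (150, 0.89)]
rim+y [(-180, 1.14), (-150, 1.4), (-120, 1.92), (-90, 2.36), (-60, 1.99), (-30, 2.23), (0, 1.76), (30, 1.28), (60, 0.84), (90, 0.78), (120, 0.73), (150, 0.69)]
rim+x [(-180, 1.31), (-150, 1.57), (-120, 2.09), (-90, 2.24), (-60, 2.45), (-30, 1.99), (0, 1.54), (30, 1.11), (60, 0.75), (90, 0.69), (120, 0.63), (150, 0.78)]
yel [(-180, 0.91), (-150, 1.13), (-120, 1.55), (-90, 2.07), (-60, 2.27), (-30, 2.04), (0, 2.22), (30, 1.79), (60, 1.41), (90, 0.93), (120, 0.93), (150, 0.9)]
slot [(-180, 1.53), (-150, 1.79), (-120, 2.31), (-90, 2.2), (-60, 2.32), (-30, 1.84), (0, 1.37), (30, 0.9), (60, 0.61), (90, 0.54), (120, 0.6), (150, 1.05)]
```

```bash
cat >> h.py <<'E'
AX=np.array([.5391,-.1010]);YAW=-.04;RPY=[np.pi,0,np.radians(123)]
BR=[.5391-.090,-.1010]
E
python3 - <<'E'
from plant import robot
from h import *
import pickle
T=lambda:round(robot.sense()['t'],3)
robot.grip(0.0,20);print(T())
robot.goto([*BR,.135],RPY);print(T(),robot.sense()['tcp_pos'])
print(robot.move_straight([*BR,.105],vel=.08));print(T(),robot.sense()['wrist_force'])
print(robot.move_straight([*BR,.09],vel=.02,contact_N=1.0));s=robot.sense();print(T(),s['tcp_pos'],s['wrist_force'])
p=s['tcp_pos']
for n in('top','side'):
    f=robot.grab_frame(n);pickle.dump(f,open(n+'1.pkl','wb'))
s=robot.sense();print(T(),s['tcp_pos'],s['wrist_force'])
t=T();robot.move_straight([*BR,float(p[2])+.004],vel=.2);print('up 4mm took',T()-t,robot.sense()['tcp_pos'])
im=np.hstack([pickle.load(open(n+'1.pkl','rb'))['image'][100:340,220:540] for n in('top','side')])
cv2.imwrite('pics/e.png',im[:,:,::-1])
E
```

```text
0.867
2.975 [ 0.44940071 -0.10225992  0.13506126]
False
3.5 [-1.03118782  0.06015048  0.1373643 ]
True
3.933 [ 0.44908014 -0.10103907  0.09886012] [-0.10825569 -0.22413421  2.48652215]
4.033 [ 0.44903535 -0.10106175  0.09903795] [ 0.59908102 -0.47262599  0.92439025]
up 4mm took 0.25 [ 0.44921591 -0.1010303   0.10313826]
```

View pics/e.png

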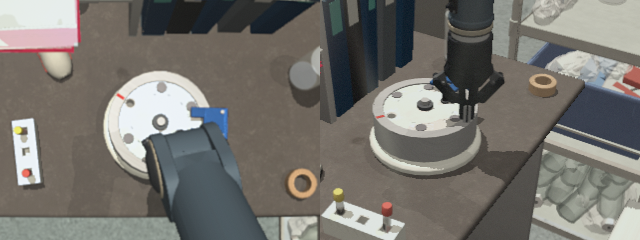

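```bash
cat >> h.py <<'E'
CAL={'top':(.5391,-.1003,-.037),'side':(.5395,-.1025,-.047)}
PH=np.radians(np.arange(-180,180,.25))
def polar(f,n,rs,z):
    x,y,_=CAL[n];P=np.array([[x+r*np.cos(PH),y+r*np.sin(PH),z+0*PH] for r in rs]).transpose(0,2,1)
    uv=proj(f,P.reshape(-1,3)).astype(np.float32).reshape(len(rs),len(PH),2)
    return cv2.remap(f['image'],uv[...,0],uv[...,1],cv2.INTER_LINEAR).astype(float)
wrap=lambda a:(a+np.pi)%(2*np.pi)-np.pi
def mark(f,n):
    "rotor angle (wrapped) from the red mark, None if not seen"
    c=polar(f,n,np.linspace(.083,.097,6),.088);d=np.clip(c[...,0]-c[...,1:].max(-1)-40,0,None).mean(0)
    if d.max()<15:return None
    k=d*np.exp(1j*PH);return float(wrap(np.angle(k.sum())+np.pi/2-CAL[n][2]))
def plugs(f,n,lo=-30,hi=150):
    "rotor angle modulo 60 deg from plugs/well, in (-pi/6,pi/6)"
    c=polar(f,n,np.linspace(.062,.074,5),.085).mean(-1).mean(0);d=255-c;m=(PH>=np.radians(lo))&(PH<np.radians(hi))
    a=np.angle((d[m]*np.exp(6j*PH[m])).sum())/6+np.pi/2-CAL[n][2]
    return float((a+np.pi/6)%(np.pi/3)-np.pi/6)
def see(robot,n='side'):
    t=robot.sense()['t'];f=robot.grab_frame(n);return t,mark(f,n),plugs(f,n),f
E
python3 - <<'E'
import pickle
from h import *
for n in('top','side'):
    for k in('','1'):
        f=pickle.load(open(n+k+'.pkl','rb'));m=mark(f,n);print(n,k,m,plugs(f,n),m-plugs(f,n)-5*np.pi/6-0)
E
```

```text
top  2.590946450019927 0.49641312041286734 -0.5234605483844348
top 1 2.5916502371860375 0.4985293425453158 -0.5248729833507726
side  2.5993414640083152 0.5182708378123252 -0.5369232517955043
side 1 2.6053320637871717 -0.5202846286028385 0.5076228143985158
```

```bash
cat > flick.py <<'E'
from plant import robot
from h import *
T=lambda:round(robot.sense()['t'],3)
a=np.radians(-147);d=np.array([np.cos(np.radians(123)),np.sin(np.radians(123))])
P=lambda s:AX+.040*np.array([np.cos(a),np.sin(a)])+s*d
robot.move_straight([*BR,.15],vel=.15)
robot.move_straight([*P(-.040),.15],vel=.2)
robot.move_straight([*P(-.040),.119],vel=.1);print(T(),robot.sense()['tcp_pos'],robot.sense()['wrist_force'])
robot.move_straight([*P(.012),.119],vel=.07);print(T(),robot.sense()['wrist_force'])
robot.move_straight([*P(.012),.155],vel=.2);print(T())
robot.move_straight([*BR,.15],vel=.2)
robot.move_straight([*BR,.103],vel=.1);print(T())
L=[]
for i in range(12):
    t,m,p,_=see(robot,'side' if i%2 else 'top');L.append((t,m,p));print('st'[i%2==0],round(t,3),m,round(p,3));robot.sleep(.12)
E
python3 flick.py
```

```text
5.833 [ 0.52679728 -0.15586137  0.1188247 ] [-0.29455121 -0.38087247  0.06453698]
6.725 [1.86089385 0.15613045 0.73008823]
7.058
8.083
t 8.083 None -0.311
s 8.25 -1.0578623081838536 0.078
t 8.417 -1.8388750471209532 0.253
s 8.583 -2.585055620900162 -0.493
t 8.75 2.929206419135748 -0.218
s 8.917 2.1930263950940247 0.115
t 9.083 1.4525535086051162 0.403
s 9.25 0.7282938727265305 -0.319
t 9.417 None -0.012
s 9.583 None 0.331
t 9.75 None -0.4
s 9.917 -2.1391429865188423 -0.052
```

```bash
cat > brk.py <<'E'
from plant import robot
from h import *
T=lambda:robot.sense()['t']
HOV=.1008
def tap(z,hold=0.):
    t0=T();robot.move_straight([*BR,z],vel=.05);t1=T();F=robot.sense()['wrist_force'];zz=robot.sense()['tcp_pos'][2]
    if hold:robot.sleep(hold)
    robot.move_straight([*BR,HOV],vel=.05);print('tap %.4f t %.3f %.3f %.3f z %.4f'%(z,t0,t1,T(),zz),np.round(F,2),np.round(robot.sense()['wrist_force'],2))
def est(n=6,dt=.08,w0=-4.0,cams=('side','top')):
    L=[]
    for i in range(n):
        t,m,p,_=see(robot,cams[i%2])
        if m is not None:L.append((t,m))
        robot.sleep(dt)
    L=np.array(L)
    if len(L)<3:print('few',L);return None
    t=L[:,0];a=[L[0,1]]
    for k in range(1,len(L)):
        pr=a[-1]+w0*(t[k]-t[k-1]);a.append(pr+wrap(L[k,1]-pr))
    c=np.polyfit(t,a,1);print('w %.3f th(%.3f)=%.3f n%d res %.3f'%(c[0],t[-1],wrap(np.polyval(c,t[-1])),len(L),np.std(a-np.polyval(c,t))))
    return c[0],t[-1],float(np.polyval(c,t[-1]))
E
python3 - <<'E'
from brk import *
est(8,.1)
robot.move_straight([*BR,HOV],vel=.05)
tap(.0990)
r=est(8,.1)
E
```

```text
w -4.100 th(10.833)=0.339 n6 res 0.015
tap 0.0990 t 11.533 11.783 12.033 z 0.0990 [-0.31  0.48  1.63] [ 0.78  0.5  -0.69]
w -3.063 th(12.933)=-0.643 n5 res 0.009
```

```bash
python3 - <<'E'
from brk import *
tap(.0985)
r=est(8,.1,-1.8)
E
```

```text
tap 0.0985 t 13.233 13.483 13.733 z 0.0985 [0.12 1.58 1.53] [-0.52 -0.81 -0.29]
w -1.794 th(14.783)=1.746 n8 res 0.009
```

```bash
cat > stop.py <<'E'
from brk import *
import sys
th=None;w=None;L=[]
DLY,DEC=.14,6.0
def run(w0,z0=None):
    global L
    if z0:tap(z0)
    th=None;L=[];i=0;w=w0
    while True:
        n=('side','top')[i%2];i+=1
        t,m,p,_=see(robot,n)
        if th is None:
            if m is None:continue
            a=m
        else:
            pr=L[-1][1]+w*(t-L[-1][0])
            a=pr+(p-pr+np.pi/6)%(np.pi/3)-np.pi/6
            if m is not None and abs(wrap(m-a))<.3:a=a+wrap(m-a)
        L.append((t,a));th=a
        if len(L)<5:continue
        q=np.array(L[-8:]);w,b=np.polyfit(q[:,0]-q[-1,0],q[:,1],1);now=T()
        w=min(w,-.02);wn=w+.2*(q[-1,0]-q[0,0])/2
        goal=round((b-1e-3)/(2*np.pi)-.0)*2*np.pi if abs(wrap(b))<2.5 else None
        x=b+wn*(now-q[-1,0])                       # angle now
        if wn>-.06:print('stalled',x,wn);return False
        rem=wrap(x);need=-wn*DLY+wn**2/(2*DEC)
        tt=(rem-need)/-wn
        if -.3<rem and tt<.08:
            robot.sleep(max(tt,0)) if tt>0 else None
            t0=T();robot.move_straight([*BR,.0982],vel=.05);t1=T();robot.sleep(.15)
            print('press at %.3f..%.3f x %.3f w %.3f'%(t0,t1,x,wn),robot.sense()['wrist_force'].round(2))
            return True
if __name__=='__main__':
    ok=run(-.8,.0988)
    for t,a in L:print('%.2f:%.3f'%(t,a),end=' ')
    print()
    robot.move_straight([*BR,.103],vel=.03)
    for n in('side','top'):
        t,m,p,f=see(robot,n);print(n,t,m,p)
        cv2.imwrite(f'pics/s_{n}.png',f['image'][:,:,::-1])
E
python3 stop.py
```

```text
tap 0.0988 t 14.933 15.183 15.433 z 0.0988 [0.48 0.74 0.95] [ 0.47 -0.71  1.23]
press at 16.350..16.600 x 0.220 w -0.810 [-0.1   1.25  2.06]
15.43:0.939 15.48:0.894 15.53:0.854 15.58:0.807 15.63:0.768 15.68:0.722 15.73:0.683 15.78:0.638 15.83:0.598 15.88:0.554 15.93:0.517 15.98:0.471 16.03:0.431 16.08:0.391 16.13:0.346 16.18:0.295 16.23:0.264 
side 17.0583 None 0.08958630856707572
top 17.1083 None 0.07574540617145209
```

```bash
cat > drag.py <<'E'
from brk import *
def meas():
    r=[]
    for n in('side','top'):
        t,m,p,f=see(robot,n);r.append(p);cv2.imwrite(f'pics/d_{n}_{t:.1f}.png',f['image'][:,:,::-1])
    print(T(),np.round(r,4));return float(np.mean(r))
def drag(a,z=.0985):
    dy=a*.09;p0=[BR[0],BR[1]-dy/2];p1=[BR[0],BR[1]+dy/2]
    robot.move_straight([*p0,.103],vel=.05);robot.move_straight([*p0,z],vel=.02);robot.sleep(.1)
    robot.move_straight([*p1,z],vel=.012);robot.sleep(.2)
    robot.move_straight([*p1,.104],vel=.02)
if __name__=='__main__':
    drag(meas());robot.sleep(.2);e=meas()
    if abs(e)>.015:drag(e);robot.sleep(.2);meas()
E
python3 drag.py
```

```text
17.2583 [0.0874 0.0753]
19.6667 [ 0.0012 -0.0087]
```

```bash
python3 - <<'E'
from drag import *
Y=[.5278,.1688]
robot.move_straight([*BR,.16],vel=.2)
robot.grip(.45,20)
robot.goto([*Y,.14],RPY);print(T(),robot.sense()['tcp_pos'])
meas()
robot.move_straight([*Y,.082],vel=.08);print(T(),robot.sense()['tcp_pos'],robot.sense()['wrist_force'])
robot.grip(0.,30);s=robot.sense();print(T(),s['opening'],s['gripper_force'],s['wrist_force'])
robot.move_straight([*Y,.205],vel=.12);s=robot.sense();print(T(),s['opening'],s['gripper_force'],s['tcp_pos'])
fs=[see(robot,n)[3]['image'] for n in('top','side')]
cv2.imwrite('pics/g.png',np.hstack([fs[0][100:340,200:520],fs[1][100:400,180:420][:240]])[:,:,::-1])
E
```

```text
21.6417 [0.52793587 0.16699584 0.13972473]
21.7417 [ 0.0032 -0.0065]
22.6167 [0.52807376 0.16918111 0.08228231] [-0.6023386   0.63851558 -0.21063042]
22.9333 0.1870392593013408 29.543029367923737 [0.80592296 0.41234111 1.4363983 ]
24.1083 0.18521599851307954 29.556894600391388 [0.5272913  0.16845164 0.20416951]
```

View pics/g.png

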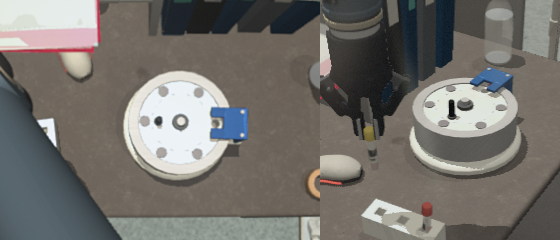

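```bash
python3 - <<'E'
from drag import *
import pickle
S=[.5364,-.1689]
robot.goto([*S,.205],RPY)
robot.move_straight([*S,.186],vel=.06);robot.sleep(.3);s=robot.sense();print(T(),s['tcp_pos'],s['tcp_rot'],s['opening'],s['wrist_force'])
_,m,p,f=see(robot,'side');print(p);pickle.dump(f,open('side2.pkl','wb'))
cv2.imwrite('pics/k.png',cv2.resize(f['image'][110:220,290:400],None,fx=5,fy=5,interpolation=cv2.INTER_CUBIC)[:,:,::-1])
t=s['tcp_pos'];b=[t[0],t[1],t[2]-.074]
for q in(b,[t[0],t[1],t[2]-.02],[*S,.102],[*S,.085]):print(((proj(f,q)-[290,110]+.5)*5-.5).round(1))
E
```

```text
26.25 [ 0.53653564 -0.1689589   0.18624989] [3.14132435e+00 3.76722666e-04 2.14664338e+00] 0.18241085880414626 [ 0.39373458 -0.81684982 -1.13442055]
-0.002381852037962262
[[273.4 344.7]]
[[275.3 222.3]]
[[273.3 367.3]]
[[272.7 403.9]]
```

View pics/k.png

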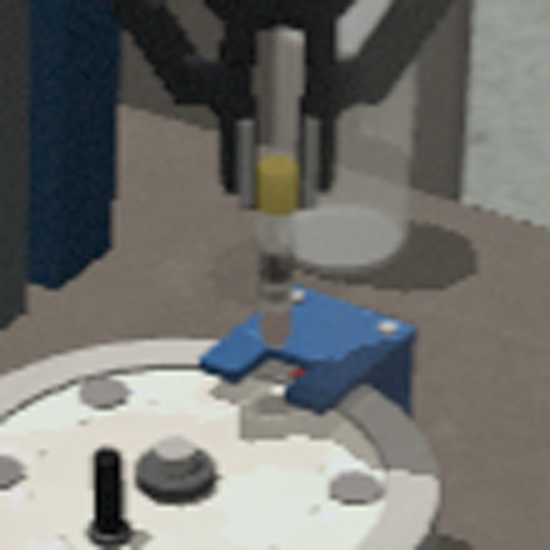

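```bash
python3 - <<'E'
from drag import *
S=[.5364,-.1689]
for z,v in((.162,.03),(.1165,.02)):
    c=robot.move_straight([*S,z],vel=v,contact_N=4);s=robot.sense();print(T(),c,s['tcp_pos'].round(4),s['wrist_force'].round(2),s['torque'].round(3))
    if c:break
_,m,p,f=see(robot,'side');print(p)
E
```

```text
27.25 False [ 0.5366 -0.1689  0.1622] [-0.32  0.03 -0.15] [ 0.056 -0.021  0.064]
29.675 False [ 0.5366 -0.1691  0.1168] [-0.59 -1.68  2.84] [-0.281  0.007 -0.011]
-0.0004218812915525172
```

```bash
python3 - <<'E'
from drag import *
S=[.5364,-.1689]
robot.grip(.4,20);s=robot.sense();print(T(),s['opening'],s['wrist_force'].round(2))
robot.move_straight([*S,.21],vel=.08)
robot.goto([.45,.10,.26],RPY);robot.sleep(.3)
fs=[see(robot,n) for n in('side','top')];print(T(),[x[1:3] for x in fs])
a=[cv2.resize(x[3]['image'][r:r+110,c:c+110],None,fx=3.6,fy=3.6,interpolation=cv2.INTER_CUBIC) for x,r,c in((fs[0],150,280),(fs[1],165,345))]
cv2.imwrite('pics/z.png',np.hstack(a)[:,:,::-1])
g=fs[0][3]
for h in(.124,.103):print(((proj(g,[.5364,-.1689,h])-[280,150])*3.6).round(1))
E
```

```text
30.0417 0.39632353831108924 [ 0.47 -0.14  0.21]
32.8667 [(None, -0.016381908913067567), (None, -0.02578655039668709)]
[[231.9  84.1]]
[[231.4 117.4]]
```

View pics/z.png

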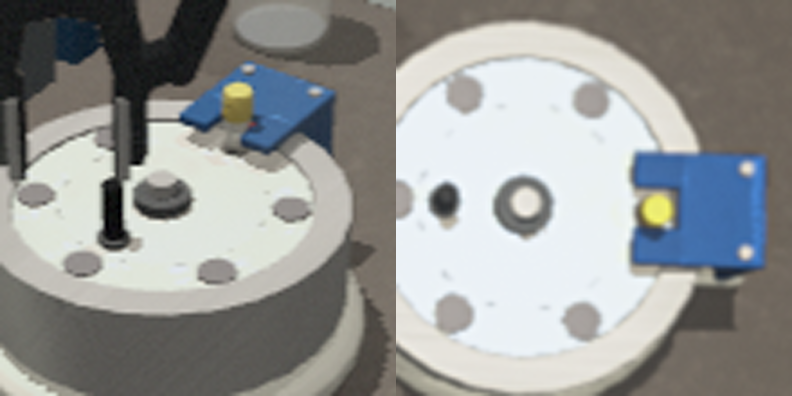

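```bash
python3 -c "
from plant import robot
print(robot.close_job())"
```

```text
the job is handed in; nothing more can be done
None
```

I handed the job in at about 33 s. The rotor spun freely at about 4.4 rad/s and rests within about 0.02 rad of the slot, but the final brake stopped it about 0.08 rad short, so I dragged it the rest with a light fingertip. The yellow tube looks fully seated in the last pictures, the red tube was left in the stand, and the hand is clear.

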